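Take the steamer pan apart for washing up

TASK

The steaming is finished: take apart the saucepan with the one long handle for washing up. Lift off its lid and lay it knob up, flat in the big shallow metal tray; then lift the steamer basket out of the pan by the knob on its centre post and stand it upright on its feet in the same tray, beside the lid. Set both down rather than dropping them, and leave the pan standing upright where it is.

Things in the scene. Friction and masses are not known exactly. Their poses are not given: they have to be found in the camera images.
- lid_knob (a point): Centre of the black knob (upright cylinder 30 mm across, 20 mm tall, 15 mm clear under it) on the long-handled saucepan's lid: round steel, 146 mm across, about 0.25 kg, lifts straight off. The point is 38 mm above the lid's lowest face (a loose plug, 124 mm across, 6 mm deep). z up. The pot with two loop handles has a like lid, not this one.
- basket_knob (a point): Centre of the dark steel knob (upright cylinder 22 mm across, 18 mm tall) on the 8 mm centre post of the steamer basket: round perforated steel dish 112 mm across, rim 34 mm above its three feet, about 0.2 kg, standing loose in the saucepan, hidden by the lid at first. The point is 65 mm above the feet, 21 mm below the pan's rim while in it. z up.
- pan: Steel saucepan, 140 mm across outside, 132 mm inside, 90 mm tall (132 mm with its lid), inner floor 4 mm up, loose on the worktop; one straight black handle along its +x axis, reaching 210 mm from the pan's axis at 74 mm height. Origin: centre of its underside; z up.
- tray: Big shallow rectangular metal tray, empty: 370 mm long (its x axis), 220 mm wide (y), 25 mm tall, walls and floor 4 mm thick. Origin: centre of its underside. Lid and basket fit side by side along its length. Nothing near the tray, pan or pot is taller than 132 mm.
Things that resemble listed ones, but are neither listed nor needed, are in the scene too. Leave any brown or red look-alike of the part that bears lid_knob alone.

How it is judged:
On the way, in this order (a step that is already met when the one before it is completed fails the run):
1. the lid lies flat in the tray, knob up, released (x of lid_knob in the frame of tray between -0.125 and 0.125 m and y of lid_knob in the frame of tray between -0.045 and 0.045 m and z of lid_knob in the frame of tray between 0.032 and 0.052 m and angle between lid_knob's own z axis and vertical below 0.17 rad and contact force between the fingers and lid below 0.1 N), for 0.2 s.
2. the basket stands upright in the tray, released (x of basket_knob in the frame of tray between -0.14 and 0.14 m and y of basket_knob in the frame of tray between -0.065 and 0.065 m and z of basket_knob in the frame of tray between 0.059 and 0.079 m and angle between basket_knob's own z axis and vertical below 0.17 rad and contact force between the fingers and basket below 0.1 N), for 0.2 s.
At the end, for the whole second after the job is handed in: In the tray: lid flat on its floor, knob up, within 125 mm along and 45 mm across of the tray's centre; basket on its feet on the floor, within 140 and 65 mm; both within 10 mm of resting height and 10 degrees of upright. Pan upright within 10 degrees, moved under 50 mm. All at rest (x of lid_knob in the frame of tray between -0.125 and 0.125 m and y of lid_knob in the frame of tray between -0.045 and 0.045 m and z of lid_knob in the frame of tray between 0.032 and 0.052 m and angle between each of lid_knob, basket_knob, pan's own z axis and vertical below 0.17 rad and x of basket_knob in the frame of tray between -0.14 and 0.14 m and y of basket_knob in the frame of tray between -0.065 and 0.065 m and z of basket_knob in the frame of tray between 0.059 and 0.079 m and distance of pan from where it was at the start of the episode below 0.05 m and linear speed of each of lid, basket, pan below 0.03 m/s); the robot touches nothing.
It fails at once if the lid is dropped (falls freely from more than about 30 mm) (contact force between the fingers and lid below 0.1 N and linear speed of lid above 0.8 m/s).
It fails at once if the basket is dropped (falls freely from more than about 30 mm) (contact force between the fingers and basket below 0.1 N and linear speed of basket above 0.8 m/s).
It also fails if it takes over 58 s, if anything falls off the work surface, if the arm or the gripper's body presses on something with over 40 N, if the wrist force passes 120 N, or if a joint passes its speed limit or range.

ROBOT

A 6-joint arm with a two-finger parallel gripper is mounted at the origin on the work surface. World frame = base frame: x ahead of the robot, y to its left, z up, the work surface at z = 0. Lengths are in m, angles in rad, forces in N, time in s.
With the tool pointing down it reaches from about 0.3 to 0.75 m from the base axis. Payload 8.5 kg.
Tool frame: the origin (TCP) lies on the centre line of the jaws, within the pads' length; the fingertips stand bot.finger_overhang ahead of it and the grasp point (between the pads) lies 8 mm behind it (bot.finger_overhang is the distance from the TCP to the fingertips, in m); z points along the fingers, y is the direction in which the jaws open and shut (so a half turn about z gives the same grasp; the last joint's range is limited). The gripper opens to 85 mm and grips with 20 to 120 N. Pads are 22 mm wide; open, the fingers measure 114 mm over their backs; the gripper's body (76 mm by 85 mm) begins 54 mm behind the grasp point. The pads swing forward as they close: fully open they stand 13 mm farther back than shut.
Start: joints at [-1.491, 0.381, 1.297, -0, 1.464, -0.215], TCP at [0.16, -0.526, 0.242] pointing down, gripper open.
Joint ranges: [-3.11, 3.11], [-0.89, 2.33], [0.22, 2.48], [-1.42, 4.56], [0.17, 2.85], [-2.88, 2.88]. Speed limits (rad/s): [2.39, 2.39, 3.14, 3.14, 3.14, 3.14].

INTERFACE

Orientations are given as a unit quaternion [x, y, z, w].
In Python, from rig import bot gives the robot as it stands.
- The arm moves only by the tool apply_moves, never from a script. Its arguments are lists of equal length, an entry for each row: "linear": the shift along the tool's x, y, z in cm, a list of three; "delta_rot": the turn, a rotation vector about the tool's x, y, z in rad, a list of three. In form: {"linear": [[x, y, z], ...], "delta_rot": [[rx, ry, rz], ...]}. A call has 1 to 10 rows; each row shifts and turns the commanded pose from where the row before left it, along the tool's axes as they then stand; what a row does not reach is not made up. A row lasts 1/8 s, in which the tool goes at most 62.5 mm and 10.7 degrees, less where a joint would pass 70% of its speed; a pose out of reach is approached as far as the arm can. A call is refused whole if a number of a shift passes 6.25 or a number of a turn 0.188, either way. A call with a gripper value outside its range is refused whole. "gripper" is the opening in per cent of the stroke, from 0 (shut) to 100 (fully open), set as the call begins (left out, the last holds). The fingers move at their own pace and stop on an object; "squeeze" is the grip in N (left out, the last holds). Time passes only in rows, so rows that do not move let the fingers close. It gives the time, the measured TCP pose, the force and the opening at its end, in the units of the state.
- bot.sense(): the state, without advancing time (a new reading comes with each control period).
- bot.grab_frame(name): name is "side" or "top"; returns a dict with "color" (420x560x3 uint8, blue, green, red), "vfov" (degrees; the focal length in pixels is half the picture's height over the tangent of half this angle, whatever the lens; pixels are square), "cx", "cy" (the principal point, pixels), "xyz" and "rotation" of the camera in the world. Camera axes: x right, y down, z forward; pixel columns grow to the right and rows downward; lengths in m; the calibration is good to about 2 mm. A picture is of the moment at which its call begins. There is no depth.
- bot.job_done(): hands the job in, once; it reports no verdict.
Trained networks look in a picture, given as the dict that the camera call returned (one of the last four; its "shot" number tells which), for a name from the list of things; names that differ only in an ending like _2 or _b are one class to them, and where a whole thing is asked for, a point or a joint stands for the part that bears it (a point fixed in the world has none). Each returns a list of dicts, best first, with "p" (0 to 1); they miss things now and then, are a little off and sometimes report something else, mostly with a low value. They report only what shows in the picture. A call takes as long as a camera call. They do not tell look-alikes from the thing itself.
- bot.look_for(picture, target): "point" ([x, y, z] in m, in world coordinates, good to about 4 mm: the middle of the surface that is visible of it).
- bot.regions_of(picture, target): "mask" (420x560 bool, what is visible of it).
- bot.mark_of(picture, target): "point" ([x, y, z] in m, in world coordinates, good to about 4 mm: a listed point, or the origin of a listed thing).
The state is a dict: "clock": time; "joints": joint angles; "dq": joint speeds; "joint_torque": joint torques, N m; "tool_pos": TCP position; "tool_rot": TCP orientation; "force": force on the tool from outside, world axes, zero at the start; "torque": the same for the moment, N m; "finger_gap": opening from 0.0 (shut) to 1.0 (fully open).
Only numpy, scipy, OpenCV 4.12 (cv2) and the standard library are available. Lean on these libraries where they do the work, as an engineer would, in place of code of your own. Each camera call takes 0.05 s, during which the arm holds its last target. There are 200 camera calls.

## Working session

There is one attempt and no reset: what is moved stays moved. The work goes in short steps, Python scripts to look and compute and a tool call to move; the robot and the scene stay as the last step left them, time stands still between calls to the robot, and variables do not carry over. Pictures are saved under pics/ and viewed, about 8 in all and at most 12, crops included, and the job is handed in when it is done.

Besides the shell and the picture viewer there is one more tool, called after "Request:" by a JSON object that holds its "name" and its "arguments", one argument or row to a line. apply_moves: Moves the arm, as the interface text tells. Its arguments: {"type":"object","properties":{"linear":{"type":"array","items":{"type":"array","items":{"type":"number"}}},"delta_rot":{"type":"array","items":{"type":"array","items":{"type":"number"}}},"gripper":{"type":"number"},"squeeze":{"type":"number"}},"required":["linear","delta_rot"]}

```bash
mkdir -p pics; ls
cat > h.py <<'E'
from rig import bot
import numpy as np, cv2
from scipy.spatial.transform import Rotation as R
def proj(f,p):
    M=np.array(f["rotation"]); M=M if M.shape==(3,3) else R.from_quat(M).as_matrix()
    c=M.T@(np.array(p)-f["xyz"]); fl=210/np.tan(np.radians(f["vfov"])/2)
    return c[:2]/c[2]*fl+[f["cx"],f["cy"]]
def ray(f,uv,z):
    M=np.array(f["rotation"]); M=M if M.shape==(3,3) else R.from_quat(M).as_matrix()
    fl=210/np.tan(np.radians(f["vfov"])/2)
    d=M@np.array([(uv[0]-f["cx"])/fl,(uv[1]-f["cy"])/fl,1]); o=np.array(f["xyz"])
    return o+d*(z-o[2])/d[2]
E
python3 - <<'E'
from h import *
np.set_printoptions(precision=3,suppress=True)
s=bot.sense();print(s["clock"],s["tool_pos"],s["tool_rot"],s["finger_gap"],bot.finger_overhang)
for n in ["side","top"]:
    f=bot.grab_frame(n);print(n,f["xyz"],f["vfov"],np.array(f["rotation"]).round(3).tolist())
    cv2.imwrite(f"pics/{n}0.png",f["color"])
    for t in ["lid_knob","pan","tray","basket_knob"]:
        for d in bot.mark_of(f,t): print(t,np.round(d["point"],3),round(d["p"],2),proj(f,d["point"]).round())
E
```

```text
pics
0.0 [ 0.16  -0.526  0.242] [ 0.989  0.147  0.    -0.001] 0.9973938705492532 0.011
side [0.284 0.708 0.575] 53.31847244167442 [-0.172, 0.85, -0.485, 0.112]
lid_knob [ 0.702 -0.467  0.038] 0.96 [308. 152.]
lid_knob [ 0.807 -0.219  0.043] 0.73 [243. 178.]
lid_knob [ 0.52  -0.321  0.12 ] 0.61 [354. 153.]
pan [ 0.523 -0.321 -0.   ] 0.61 [350. 192.]
tray [ 0.525  0.01  -0.   ] 0.66 [309. 260.]
top [ 0.493 -0.051  1.454] 44.899111038663506 [-0.706, 0.706, -0.045, 0.03]
lid_knob [ 0.522 -0.32   0.122] 0.88 [374. 251.]
lid_knob [ 0.706 -0.464  0.035] 0.74 [418. 186.]
lid_knob [ 0.808 -0.216  0.04 ] 0.6 [330. 150.]
```

View pics/side0.png

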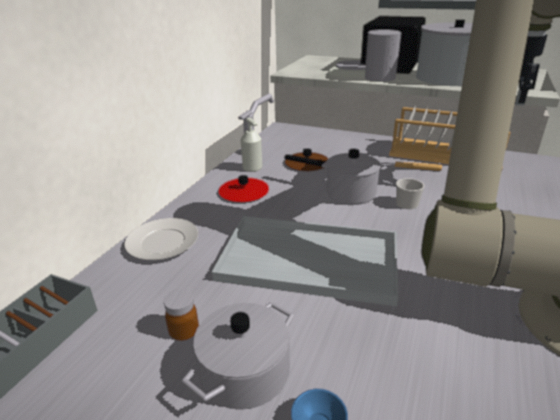

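View pics/top0.png

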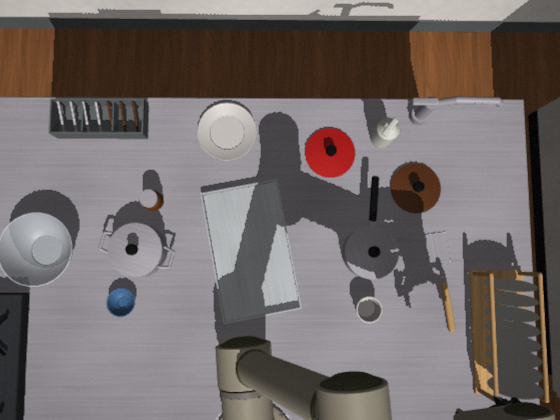

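The top view shows the long-handled pan with its lid knob at about (374,251). The grey tray has corners at about (202,188), (276,180), (300,306) and (222,323). The two-handled pot's lid is at (132,249), and the red and brown look-alikes are at (330,150) and (418,186). The side view agrees: pan knob at (354,153), tray at about (309,260).

```bash
cat >> h.py <<'E'
np.set_printoptions(precision=4,suppress=True)
def delta(target,yaw=None):
    s=bot.sense(); M=R.from_quat(s["tool_rot"])
    print("t",s["clock"],"tcp",np.array(s["tool_pos"]),"yaw",M.as_matrix()[:2,0],"gap",s["finger_gap"],"F",np.array(s["force"]))
    print("delta cm tool",M.inv().apply(np.array(target)-s["tool_pos"])*100)
E
python3 - <<'E'
from h import *
f=bot.grab_frame("top"); g=bot.grab_frame("side")
for fr in (f,g):
    for d in bot.regions_of(fr,"tray")[:2]:
        m=d["mask"].astype(np.uint8); cs=max(cv2.findContours(m,0,2)[0],key=cv2.contourArea)
        h=cv2.convexHull(cs); ap=cv2.approxPolyN(h,4) if hasattr(cv2,'approxPolyN') else cv2.approxPolyDP(h,8,True)
        q=np.array([ray(fr,p,0.025)[:2] for p in ap.reshape(-1,2)]); print(d["p"],m.sum(),ap.reshape(-1,2).tolist()); print(q, q.mean(0))
    hd=np.array([[202,188],[276,180],[300,306],[222,323]]) 
q=np.array([ray(f,p,0.025)[:2] for p in hd]);print("manual",q,q.mean(0))
# knob triangulation from dark blobs
for fr,uv in ((f,(374,251)),(g,(354,153))):
    u,v=uv; c=fr["color"][v-10:v+11,u-12:u+13].max(2); ys,xs=np.nonzero(c<50)
    p=(u-12+xs.mean(),v-10+ys.mean());print(p,len(xs),ray(fr,p,.122))
delta([.521,-.3205,.190]);delta([.521,-.3205,.116])
E
```

```text
0.73 10428 [[303, 308], [224, 324], [200, 194], [276, 178]]
[[ 0.3667 -0.1371]
 [ 0.324   0.081 ]
 [ 0.685   0.1525]
 [ 0.7312 -0.0624]] [0.5267 0.0085]
0.68 12374 [[397, 230], [397, 308], [206, 280], [242, 215]]
[[ 0.3635 -0.1394]
 [ 0.32    0.1148]
 [ 0.6838  0.1792]
 [ 0.7316 -0.0663]] [0.5247 0.0221]
manual [[ 0.7021  0.1471]
 [ 0.7254 -0.0624]
 [ 0.3721 -0.1288]
 [ 0.3267  0.0865]] [0.5316 0.0106]
(np.float64(373.75892857142856), np.float64(251.4375)) 112 [ 0.5206 -0.3178  0.122 ]
(np.float64(353.47435897435895), np.float64(153.67948717948718)) 78 [ 0.519  -0.3147  0.122 ]
t 0.7 tcp [ 0.1598 -0.5263  0.2423] yaw [0.9569 0.2905] gap 0.9995415434427743 F [0.3587 0.061  0.0265]
delta cm tool [40.5399 -9.1949  5.2322]
t 0.7 tcp [ 0.1598 -0.5263  0.2423] yaw [0.9569 0.2905] gap 0.9995415434427743 F [0.3587 0.061  0.0265]
delta cm tool [40.54   -9.1953 12.6322]
```

Two views put the lid knob at about (0.521, -0.319, 0.121). The tray centre is (0.527, 0.010) with yaw about 0.195.

Request:
{"name": "apply_moves", "arguments": {
  "linear": [
    [4.5,-1,0],
    [4.5,-1,0],
    [4.5,-1,0],
    [4.5,-1.1,0],
    [4.5,-1.1,0],
    [4.5,-1.1,0],
    [4.5,-1,0.5],
    [4.5,-1,1.0],
    [4.6,-1.1,1.8],
    [0,0,1.7]
  ],
  "delta_rot": [
    [0,0,0],
    [0,0,0],
    [0,0,0],
    [0,0,0],
    [0,0,0],
    [0,0,0],
    [0,0,0],
    [0,0,0],
    [0,0,0],
    [0,0,0]
  ],
  "gripper": 80
}}

```text
clock: 1.95
tool_pos: [0.5231, -0.3164, 0.1914]
tool_rot: [0.989, 0.149, 0.0, -0.0]
force: [-0.3, -0.0, -0.1]
finger_gap: 0.799
```

Run:
```python
from h import *
delta([.521,-.319,.116])
f=bot.grab_frame("side"); 
cv2.imwrite("pics/s1.png",cv2.resize(f["color"][80:260,240:480],None,fx=3,fy=3))
s=bot.sense()
print(proj(f,s["tool_pos"]))
```

```text
t 1.95 tcp [ 0.5231 -0.3164  0.1914] yaw [0.9558 0.2942] gap 0.7985724436064936 F [-0.2852 -0.0237 -0.146 ]
delta cm tool [-0.2862  0.1905  7.5394]
[354.52   129.4078]
```

View pics/s1.png

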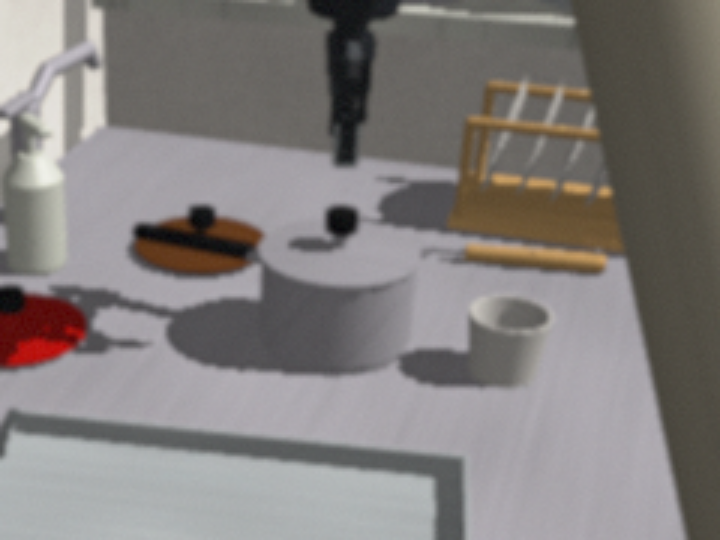

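The fingertips at crop (345,162) hang right above the pan's knob at (342,220), and the handle is clear. I'll descend and grip.

Request:
{"name": "apply_moves", "arguments": {
  "linear": [
    [-0.3,0.2,2],
    [0,0,2],
    [0,0,2],
    [0,0,1.5],
    [0,0,0]
  ],
  "delta_rot": [
    [0,0,0],
    [0,0,0],
    [0,0,0],
    [0,0,0],
    [0,0,0]
  ]
}}

```text
clock: 2.62
tool_pos: [0.5183, -0.3211, 0.1166]
tool_rot: [0.989, 0.147, -0.001, -0.001]
force: [-0.2, -0.7, 0.3]
finger_gap: 0.795
```

Request:
{"name": "apply_moves", "arguments": {
  "linear": [
    [0,0,0],
    [0,0,0],
    [0,0,0],
    [0,0,0],
    [0,0,0],
    [0,0,0]
  ],
  "delta_rot": [
    [0,0,0],
    [0,0,0],
    [0,0,0],
    [0,0,0],
    [0,0,0],
    [0,0,0]
  ],
  "gripper": 0,
  "squeeze": 50
}}

```text
clock: 3.38
tool_pos: [0.5189, -0.3213, 0.1184]
tool_rot: [0.989, 0.147, 0.001, 0.001]
force: [-0.8, 1.5, 6.3]
finger_gap: 0.334
```

Request:
{"name": "apply_moves", "arguments": {
  "linear": [
    [0,0,-1],
    [0,0,-2],
    [0,0,-3],
    [0,0,-3],
    [0,0,-2],
    [0,0,0]
  ],
  "delta_rot": [
    [0,0,0],
    [0,0,0],
    [0,0,0],
    [0,0,0],
    [0,0,0],
    [0,0,0]
  ]
}}

```text
clock: 4.12
tool_pos: [0.519, -0.3214, 0.2287]
tool_rot: [0.989, 0.147, 0.001, 0.001]
force: [0.5, -0.7, -2.2]
finger_gap: 0.333
```

Run:
```python
from h import *
c,sn=np.cos(.195),np.sin(.195)
T=np.array([.527,.0095]); L=T+.092*np.array([c,sn]); B=T-.098*np.array([c,sn]); print(L,B)
delta([*L,.227])
f=bot.grab_frame("side"); g=bot.grab_frame("top")
for fr in (f,g):
  for d in bot.mark_of(fr,"lid_knob")+bot.mark_of(fr,"basket_knob"): print(np.array(d["point"]),d["p"])
cv2.imwrite("pics/s2.png",np.hstack([cv2.resize(f["color"][60:260,240:440],None,fx=2,fy=2),cv2.resize(g["color"][150:350,280:480],None,fx=2,fy=2)]))
```

```text
[0.6173 0.0273] [ 0.4309 -0.0095]
t 4.125 tcp [ 0.519  -0.3214  0.2287] yaw [0.9568 0.2906] gap 0.3330850524891214 F [ 0.5426 -0.6981 -2.2329]
delta cm tool [ 19.5368 -30.5098   0.1254]
[ 0.704  -0.4615  0.0406] 0.88
[ 0.8116 -0.217   0.0407] 0.64
[ 0.5183 -0.3221  0.2324] 0.61
[ 0.5242 -0.322   0.0726] 0.49
[ 0.7067 -0.4663  0.0327] 0.95
[ 0.5192 -0.3232  0.23  ] 0.88
[ 0.8125 -0.2162  0.041 ] 0.75
```

View pics/s2.png

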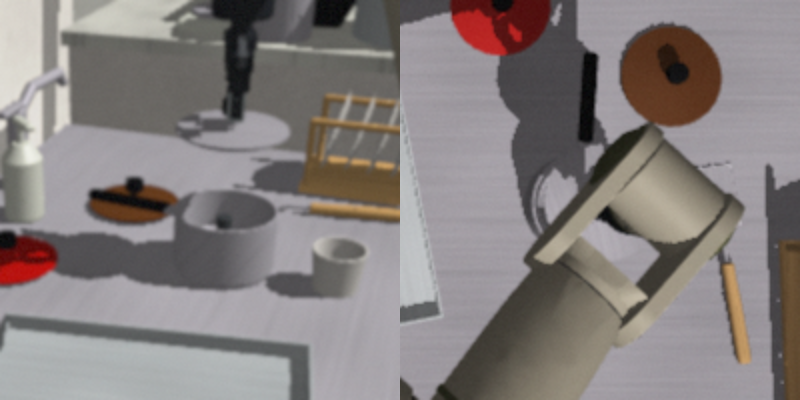

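The lid hangs level in the jaws at crop (235,130). The pan is standing open with the basket knob visible inside at crop (224,222). I'll carry the lid over the tray.

Request:
{"name": "apply_moves", "arguments": {
  "linear": [
    [1,-1.5,0],
    [2,-3,0],
    [2.5,-4,0],
    [2.5,-4,0],
    [2.5,-4,0],
    [2.5,-4,0],
    [2.5,-4,0],
    [2,-3,0],
    [1.5,-2,0],
    [0.5,-1,0]
  ],
  "delta_rot": [
    [0,0,0],
    [0,0,0],
    [0,0,0],
    [0,0,0],
    [0,0,0],
    [0,0,0],
    [0,0,0],
    [0,0,0],
    [0,0,0],
    [0,0,0]
  ]
}}

```text
clock: 5.68
tool_pos: [0.6165, 0.0294, 0.2271]
tool_rot: [0.989, 0.148, -0.0, -0.0]
force: [-0.0, -0.4, -2.0]
finger_gap: 0.334
```

Request:
{"name": "apply_moves", "arguments": {
  "linear": [
    [0,0,3],
    [0,0,4],
    [0,0,4],
    [0,0,3],
    [0,0,2],
    [0,0,1],
    [0,0,0]
  ],
  "delta_rot": [
    [0,0,0],
    [0,0,0],
    [0,0,0],
    [0,0,0],
    [0,0,0],
    [0,0,0],
    [0,0,0]
  ]
}}

```text
clock: 6.55
tool_pos: [0.6165, 0.0273, 0.0572]
tool_rot: [0.989, 0.147, -0.0, -0.0]
force: [0.7, 0.1, -1.9]
finger_gap: 0.332
```

Run:
```python
from h import *
delta([.6173,.0273,.0385])
f=bot.grab_frame("side"); g=bot.grab_frame("top")
for fr in (f,g):
  for d in bot.mark_of(fr,"lid_knob")+bot.mark_of(fr,"basket_knob"): print(np.array(d["point"]),d["p"])
cv2.imwrite("pics/s3.png",np.hstack([f["color"][150:350,150:450],g["color"][150:350,150:450]]))
```

```text
t 6.55 tcp [0.6165 0.0273 0.0572] yaw [0.9569 0.2903] gap 0.33195452858229635 F [ 0.6899  0.0956 -1.9018]
delta cm tool [0.0827 0.0214 1.8717]
[ 0.7051 -0.4621  0.0373] 0.83
[0.6186 0.0278 0.0609] 0.79
[ 0.8099 -0.2176  0.0401] 0.57
[ 0.5232 -0.3209  0.0711] 0.39
[ 0.7095 -0.4631  0.0363] 0.9
[ 0.8089 -0.2178  0.0385] 0.72
[0.6187 0.0238 0.0644] 0.57
[ 0.5222 -0.3205  0.0672] 0.69
```

View pics/s3.png

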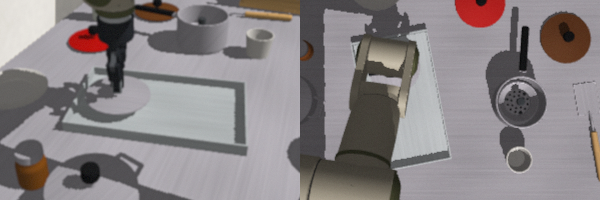

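The lid at left crop (115,95) is inside the tray's far end. On the right, the basket shows in the pan at (517,100). I'll lower gently.

Request:
{"name": "apply_moves", "arguments": {
  "linear": [
    [0,0,0.7],
    [0,0,0.6],
    [0,0,0.3],
    [0,0,0.2],
    [0,0,0]
  ],
  "delta_rot": [
    [0,0,0],
    [0,0,0],
    [0,0,0],
    [0,0,0],
    [0,0,0]
  ]
}}

```text
clock: 7.48
tool_pos: [0.6166, 0.0274, 0.0392]
tool_rot: [0.989, 0.147, -0.0, -0.0]
force: [-0.5, -0.3, -2.3]
finger_gap: 0.336
```

Not yet touching: the lid's weight is still on the wrist.

Request:
{"name": "apply_moves", "arguments": {
  "linear": [
    [0,0,0.1],
    [0,0,0.1],
    [0,0,0.1],
    [0,0,0]
  ],
  "delta_rot": [
    [0,0,0],
    [0,0,0],
    [0,0,0],
    [0,0,0]
  ]
}}

```text
clock: 7.98
tool_pos: [0.6168, 0.0274, 0.0383]
tool_rot: [0.989, 0.147, 0.001, 0.0]
force: [-6.0, 0.6, 13.7]
finger_gap: 0.331
```

Request:
{"name": "apply_moves", "arguments": {
  "linear": [
    [0,0,-0.2],
    [0,0,0],
    [0,0,0],
    [0,0,0]
  ],
  "delta_rot": [
    [0,0,0],
    [0,0,0],
    [0,0,0],
    [0,0,0]
  ],
  "gripper": 75
}}

```text
clock: 8.48
tool_pos: [0.6166, 0.0274, 0.0381]
tool_rot: [0.989, 0.147, -0.0, -0.0]
force: [0.2, 0.1, 0.1]
finger_gap: 0.75
```

Request:
{"name": "apply_moves", "arguments": {
  "linear": [
    [0,0,-1],
    [0,0,-2],
    [0,0,-3],
    [0,0,-4],
    [0,0,-4],
    [0,0,-3],
    [0,0,0]
  ],
  "delta_rot": [
    [0,0,0],
    [0,0,0],
    [0,0,0],
    [0,0,0],
    [0,0,0],
    [0,0,0],
    [0,0,0]
  ]
}}

```text
clock: 9.35
tool_pos: [0.6174, 0.0273, 0.2114]
tool_rot: [0.989, 0.147, 0.003, 0.001]
force: [-0.3, 0.1, 0.1]
finger_gap: 0.749
```

Run:
```python
from h import *
f=bot.grab_frame("side"); g=bot.grab_frame("top")
for fr in (f,g):
  for t in ("lid_knob","basket_knob"):
    for d in bot.mark_of(fr,t): print(t,np.array(d["point"]),d["p"])
delta([.5225,-.321,.205])
cv2.imwrite("pics/s4.png",np.hstack([f["color"][120:320,150:450],g["color"][150:350,150:450]]))
cv2.imwrite("pics/s4b.png",cv2.resize(np.hstack([f["color"][130:210,310:410],g["color"][205:285,320:420]]),None,fx=4,fy=4))
```

```text
lid_knob [ 0.7057 -0.4617  0.0372] 0.74
lid_knob [0.6178 0.0273 0.0396] 0.69
lid_knob [ 0.8093 -0.2156  0.0395] 0.66
basket_knob [ 0.5225 -0.322   0.0695] 0.6
lid_knob [ 0.8093 -0.2163  0.0425] 0.88
lid_knob [ 0.7057 -0.4659  0.034 ] 0.7
lid_knob [0.6178 0.0234 0.0433] 0.68
basket_knob [ 0.5245 -0.3204  0.066 ] 0.7
t 9.65 tcp [0.6163 0.0274 0.2072] yaw [0.9569 0.2905] gap 0.7497258464638273 F [-0.1293 -0.0305 -0.5321]
delta cm tool [-19.0981  30.6097   0.2335]
```

View pics/s4.png

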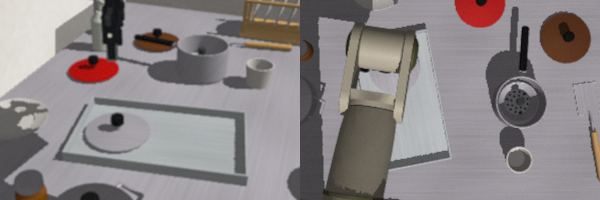

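View pics/s4b.png

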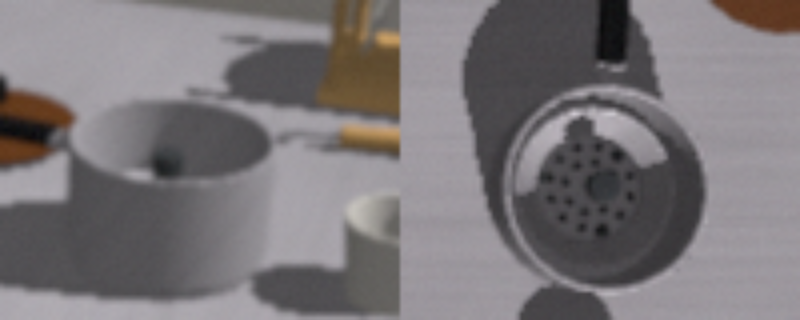

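The lid lies flat, knob up, in the tray's far half, at left crop (117,120). The basket knob is near the pan's axis, at top pixel (370.8,251.2) and side pixel (351.8,170.2). I'll triangulate it.

Run:
```python
from h import *
f=bot.grab_frame("side"); g=bot.grab_frame("top")
for z in (.065,.069,.075): print(z,ray(f,(351.8,170.2),z)[:2],ray(g,(370.8,251.2),z)[:2])
print("rim",ray(g,(371.1,252),.09))
```

```text
0.065 [ 0.524  -0.3309] [ 0.5225 -0.3211]
0.069 [ 0.5221 -0.3227] [ 0.5224 -0.3203]
0.075 [ 0.5193 -0.3105] [ 0.5223 -0.3191]
rim [ 0.5198 -0.317   0.09  ]
```

Request:
{"name": "apply_moves", "arguments": {
  "linear": [
    [-1,1.6,0],
    [-2,3,0],
    [-2.5,4,0],
    [-2.5,4,0],
    [-2.5,4,0],
    [-2.5,4,0],
    [-2.5,4,0],
    [-2,3,0],
    [-1.2,2,0],
    [-0.4,1,0]
  ],
  "delta_rot": [
    [0,0,0],
    [0,0,0],
    [0,0,0],
    [0,0,0],
    [0,0,0],
    [0,0,0],
    [0,0,0],
    [0,0,0],
    [0,0,0],
    [0,0,0]
  ],
  "gripper": 55
}}

```text
clock: 11.0
tool_pos: [0.5222, -0.3221, 0.2082]
tool_rot: [0.989, 0.146, -0.0, -0.0]
force: [0.3, 0.5, 0.3]
finger_gap: 0.552
```

Request:
{"name": "apply_moves", "arguments": {
  "linear": [
    [0,0,0],
    [0,0,2],
    [0,0,2],
    [0,0,0]
  ],
  "delta_rot": [
    [0,0,0],
    [0,0,0],
    [0,0,0],
    [0,0,0]
  ]
}}

```text
clock: 11.5
tool_pos: [0.5228, -0.3194, 0.1672]
tool_rot: [0.989, 0.148, -0.001, -0.001]
force: [0.5, -1.2, -0.5]
finger_gap: 0.546
```

Run:
```python
from h import *
delta([.523,-.320,.064])
```

```text
t 11.5 tcp [ 0.5228 -0.3194  0.1672] yaw [0.9564 0.292 ] gap 0.5464379916928009 F [ 0.4653 -1.1879 -0.5159]
delta cm tool [ 0.0139  0.0962 10.3227]
```

Request:
{"name": "apply_moves", "arguments": {
  "linear": [
    [0,0.1,2.5],
    [0,0,2.5],
    [0,0,2],
    [0,0,1.5],
    [0,0,1],
    [0,0,0.8],
    [0,0,0]
  ],
  "delta_rot": [
    [0,0,0],
    [0,0,0],
    [0,0,0],
    [0,0,0],
    [0,0,0],
    [0,0,0],
    [0,0,0]
  ]
}}

```text
clock: 12.38
tool_pos: [0.5231, -0.3218, 0.0651]
tool_rot: [0.989, 0.147, -0.0, -0.0]
force: [0.0, 0.9, -0.2]
finger_gap: 0.55
```

Request:
{"name": "apply_moves", "arguments": {
  "linear": [
    [0,0,0],
    [0,0,0],
    [0,0,0],
    [0,0,0],
    [0,0,0],
    [0,0,0]
  ],
  "delta_rot": [
    [0,0,0],
    [0,0,0],
    [0,0,0],
    [0,0,0],
    [0,0,0],
    [0,0,0]
  ],
  "gripper": 0
}}

```text
clock: 13.12
tool_pos: [0.5233, -0.322, 0.0658]
tool_rot: [0.989, 0.147, 0.0, 0.0]
force: [-1.3, 0.8, 5.1]
finger_gap: 0.236
```

Request:
{"name": "apply_moves", "arguments": {
  "linear": [
    [0,0,-0.5],
    [0,0,-1],
    [0,0,-1],
    [0,0,0]
  ],
  "delta_rot": [
    [0,0,0],
    [0,0,0],
    [0,0,0],
    [0,0,0]
  ]
}}

```text
clock: 13.62
tool_pos: [0.5234, -0.3222, 0.0914]
tool_rot: [0.989, 0.147, 0.001, 0.001]
force: [0.3, 0.6, -2.0]
finger_gap: 0.234
```

Request:
{"name": "apply_moves", "arguments": {
  "linear": [
    [0,0,-2],
    [0,0,-3],
    [0,0,-3],
    [0,0,-3],
    [0,0,-2],
    [0,0,-1],
    [0,0,0]
  ],
  "delta_rot": [
    [0,0,0],
    [0,0,0],
    [0,0,0],
    [0,0,0],
    [0,0,0],
    [0,0,0],
    [0,0,0]
  ]
}}

```text
clock: 14.5
tool_pos: [0.5231, -0.3219, 0.2303]
tool_rot: [0.989, 0.147, 0.0, 0.0]
force: [-0.3, 0.8, -1.4]
finger_gap: 0.236
```

Request:
{"name": "apply_moves", "arguments": {
  "linear": [
    [0,-1.5,0],
    [0,-3,0],
    [0,-4,0],
    [0.1,-4.5,0],
    [0.1,-4.5,0],
    [0,-4.5,0],
    [0,-4.5,0],
    [0,-3.5,0],
    [0,-2,0],
    [0,-0.6,0]
  ],
  "delta_rot": [
    [0,0,0],
    [0,0,0],
    [0,0,0],
    [0,0,0],
    [0,0,0],
    [0,0,0],
    [0,0,0],
    [0,0,0],
    [0,0,0],
    [0,0,0]
  ]
}}

```text
clock: 15.75
tool_pos: [0.4292, -0.008, 0.2299]
tool_rot: [0.989, 0.148, -0.0, -0.0]
force: [-0.1, 0.4, -2.1]
finger_gap: 0.236
```

Request:
{"name": "apply_moves", "arguments": {
  "linear": [
    [0,0,0],
    [0,0,2],
    [0,0,3],
    [0,0,3],
    [0,0,2],
    [0,0,1],
    [0,0,0]
  ],
  "delta_rot": [
    [0,0,0],
    [0,0,0],
    [0,0,0],
    [0,0,0],
    [0,0,0],
    [0,0,0],
    [0,0,0]
  ]
}}

```text
clock: 16.62
tool_pos: [0.4304, -0.0098, 0.1201]
tool_rot: [0.989, 0.147, -0.0, -0.0]
force: [0.1, 0.0, -0.9]
finger_gap: 0.237
```

Run:
```python
from h import *
delta([.431,-.0095,.066])
f=bot.grab_frame("side"); g=bot.grab_frame("top")
for fr in (f,g):
  for t in ("lid_knob","basket_knob"):
    for d in bot.mark_of(fr,t): print(t,np.array(d["point"]),d["p"])
  for d in bot.mark_of(fr,"pan"): print("pan",np.array(d["point"]),d["p"])
cv2.imwrite("pics/s5.png",cv2.resize(np.hstack([f["color"][120:320,180:430],g["color"][150:350,170:420]]),None,fx=1.6,fy=1.6))
```

```text
t 16.625 tcp [ 0.4304 -0.0098  0.1201] yaw [0.957 0.29 ] gap 0.23672819410347318 F [ 0.1186  0.0128 -0.9282]
delta cm tool [ 0.0725 -0.0045  5.4101]
lid_knob [0.6176 0.027  0.0421] 0.92
lid_knob [ 0.7032 -0.4637  0.0403] 0.84
lid_knob [ 0.8085 -0.2147  0.0384] 0.7
basket_knob [ 0.5219 -0.3232 -0.0006] 0.65
basket_knob [ 0.4287 -0.0142  0.1215] 0.6
pan [ 0.5216 -0.3217 -0.0006] 0.89
lid_knob [ 0.7064 -0.4662  0.0359] 0.87
lid_knob [ 0.8103 -0.218   0.039 ] 0.75
lid_knob [0.6198 0.0257 0.04  ] 0.68
basket_knob [ 0.4324 -0.0087  0.1203] 0.59
pan [ 0.5189 -0.3165 -0.0061] 0.65
pan [0.6172 0.0247 0.0397] 0.32
```

View pics/s5.png

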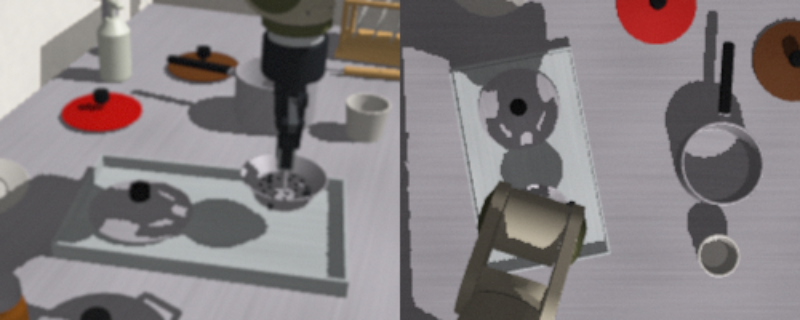

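The basket hangs upright over the near half of the tray, at left crop (285,180), and the lid is in the far half, clear of it. The pan is unmoved. I'll lower.

Request:
{"name": "apply_moves", "arguments": {
  "linear": [
    [0,0,1.5],
    [0,0,1.5],
    [0,0,1],
    [0,0,0.5],
    [0,0,0.4],
    [0,0,0.3],
    [0,0,0.2],
    [0,0,0]
  ],
  "delta_rot": [
    [0,0,0],
    [0,0,0],
    [0,0,0],
    [0,0,0],
    [0,0,0],
    [0,0,0],
    [0,0,0],
    [0,0,0]
  ]
}}

```text
clock: 18.02
tool_pos: [0.4303, -0.0094, 0.0663]
tool_rot: [0.989, 0.147, -0.0, -0.0]
force: [-1.0, -0.1, -1.4]
finger_gap: 0.235
```

Request:
{"name": "apply_moves", "arguments": {
  "linear": [
    [0,0,0.1],
    [0,0,0.1],
    [0,0,0]
  ],
  "delta_rot": [
    [0,0,0],
    [0,0,0],
    [0,0,0]
  ]
}}

```text
clock: 18.4
tool_pos: [0.4304, -0.0091, 0.0657]
tool_rot: [0.989, 0.147, 0.001, 0.0]
force: [-5.7, 2.9, 19.8]
finger_gap: 0.234
```

Contact made. I'll release, rise and check.

Request:
{"name": "apply_moves", "arguments": {
  "linear": [
    [0,0,-0.2],
    [0,0,0],
    [0,0,0],
    [0,0,0]
  ],
  "delta_rot": [
    [0,0,0],
    [0,0,0],
    [0,0,0],
    [0,0,0]
  ],
  "gripper": 65
}}

```text
clock: 18.9
tool_pos: [0.4303, -0.0094, 0.0662]
tool_rot: [0.989, 0.147, -0.0, -0.0]
force: [-0.3, 0.9, 0.1]
finger_gap: 0.648
```

Request:
{"name": "apply_moves", "arguments": {
  "linear": [
    [0,0,-1],
    [0,0,-2],
    [0,0,-3],
    [0,0,-4],
    [0,0,-4],
    [0,0,-2],
    [0,0,0],
    [0,0,0]
  ],
  "delta_rot": [
    [0,0,0],
    [0,0,0],
    [0,0,0],
    [0,0,0],
    [0,0,0],
    [0,0,0],
    [0,0,0],
    [0,0,0]
  ]
}}

```text
clock: 19.9
tool_pos: [0.4298, -0.0092, 0.2256]
tool_rot: [0.989, 0.147, -0.001, -0.0]
force: [0.2, 0.1, 0.2]
finger_gap: 0.647
```

Run:
```python
from h import *
f=bot.grab_frame("side"); g=bot.grab_frame("top")
T=np.array([.527,.0095]);c,sn=np.cos(.195),np.sin(.195)
for fr in (f,g):
  for t in ("lid_knob","basket_knob"):
    for d in bot.mark_of(fr,t):
      p=np.array(d["point"]); q=p[:2]-T; print(t,p,round(d["p"],2),"tray frame",round(c*q[0]+sn*q[1],3),round(-sn*q[0]+c*q[1],3))
  for d in bot.mark_of(fr,"pan"): print("pan",np.array(d["point"]),d["p"])
print(bot.sense()["clock"],np.array(bot.sense()["force"]))
cv2.imwrite("pics/s6.png",cv2.resize(np.hstack([f["color"][120:320,180:430],g["color"][150:350,170:420]]),None,fx=1.6,fy=1.6))
```

```text
lid_knob [0.6173 0.0278 0.0401] 0.89 tray frame 0.092 0.0
lid_knob [ 0.705  -0.4646  0.0414] 0.67 tray frame 0.083 -0.5
basket_knob [ 0.4293 -0.0118  0.0728] 0.73 tray frame -0.1 -0.002
pan [ 0.5192 -0.3209  0.0034] 0.7
lid_knob [ 0.8087 -0.2153  0.0417] 0.98 tray frame 0.233 -0.275
lid_knob [ 0.704  -0.4656  0.036 ] 0.72 tray frame 0.082 -0.5
lid_knob [0.6179 0.026  0.0403] 0.58 tray frame 0.092 -0.001
basket_knob [ 0.4313 -0.0136  0.0683] 0.8 tray frame -0.098 -0.004
pan [ 0.5179 -0.3166 -0.0046] 0.85
20.3 [-0.017  -0.2044 -0.0877]
```

View pics/s6.png

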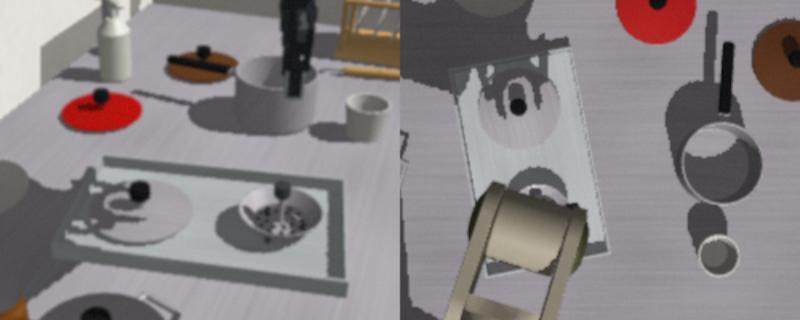

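Lid (left crop (140,205)) and basket (280,213) both stand upright in the tray, side by side. The pan is upright where it was and the gripper is clear.

```bash
python3 -c "
from rig import bot
print(bot.job_done())"
```

```text
the job is handed in; nothing more can be done
None
```

The saucepan is taken apart: its lid and the steamer basket are both in the tray, and I handed the job in at about 20 s of the 58 s allowed. I set each down until the wrist force showed contact, then released it, so neither was dropped.

Last checks before handing in, from both cameras:

| Item | Along tray (mm) | Across tray (mm) | Height of knob (mm) | Limits |
|---|---|---|---|---|
| Lid knob | +92 | 0 | about 40 | ±125, ±45, 32–52 |
| Basket knob | -99 | -3 | about 70 | ±140, ±65, 59–79 |

- **Posture:** the last picture shows the lid flat with its knob up and the basket upright on its feet.
- **Pan:** it stands upright and within a few mm of where it was.
- **Robot:** the gripper is clear of everything and the wrist force reads about zero.
- **Disagreements:** no check failed. The two cameras differed by up to about 5 mm, which is within their stated accuracy. Once, while I was carrying the basket, the network also reported low-confidence extra finds: a basket knob at the pan and a pan at the lid. The picture ruled both out.

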